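# Change the culture jar on a bench shaker and reset its speed lever

## Robot

A 6-joint arm with a two-finger parallel gripper is mounted at the origin on the work surface. World frame = base frame: x ahead of the robot, y to its left, z up, the work surface at z = 0. Lengths are in mm, angles in rad, forces in N, time in s.
With the tool pointing down it reaches from about 275 to 825 mm from the base axis. Payload 5.2 kg.
Tool frame: the origin (TCP) lies at the very end of the fingers, on their centre line; the grasp point (between the pads) lies 19 mm behind it; z points along the fingers, y is the line along which they close (so a half turn about z gives the same grasp; the last joint's range is limited). The gripper opens to 93 mm and grips with 3 to 60 N. Pads are 15 mm wide; open, the fingers measure 128 mm over their backs; the gripper's body (75 mm by 188 mm) begins 65 mm behind the grasp point.
Start: joints at [1.1, 0.259, 1.535, -0, 1.348, -0.203], TCP at [145.513, 530.406, 218.653] pointing down, gripper open.
Joint ranges: [-3.14, 3.14], [-0.91, 2.08], [0.19, 2.58], [-1.22, 4.36], [0.22, 2.71], [-3.12, 3.12]. Speed limits (rad/s): [2.57, 2.57, 3.14, 3.14, 3.14, 3.14].

## Interface

Orientations are given as [roll, pitch, yaw] about the fixed x, y, z axes, in that order (R = Rz(yaw) Ry(pitch) Rx(roll)).
In Python, from bench import robot gives the robot as it stands. The module is installed in compiled form; this text tells all that it offers. Calls block until the motion is done:
- robot.move_ptp(position, orientation): joint-space move of the TCP to a pose.
- robot.move_linear(position, ori=None, speed=150, f_stop=None): straight line of the TCP; ori=None keeps the orientation; speed is the mean speed in mm/s. With f_stop (N) it stops when the force on the tool has changed by that much, and returns True; else False.
- robot.move_j(angles): joint-space move.
- robot.move_gripper(opening): opening from 0.0 (shut) to 1.0 (fully open); the grip force is fixed at half the most; returns when the fingers have stopped.
- robot.sleep(seconds).
- robot.inverse_kinematics(position, orientation): joint angles nearest the present ones, or None.
- robot.get_image(name): name is "scene" or "top" or "wrist"; returns a dict with "img" (384x512x3 uint8, blue, green, red), "fovy" (degrees; the focal length in pixels is half the picture's height over the tangent of half this angle, whatever the lens; pixels are square), "cx", "cy" (the principal point, pixels), "eye" and "orientation" of the camera in the world. Camera axes: x right, y down, z forward; pixel columns grow to the right and rows downward; lengths in mm; the calibration is good to about 2 mm. A picture is of the moment at which its call begins. There is no depth.
A pose or a line that the arm cannot do raises robot.MotionError and nothing moves.
- robot.hand_in(): hands the job in; it is judged then, once.
Readings, each from a call of its own:
- robot.current_t(): time.
- robot.current_qpos(): joint angles.
- robot.current_joint_vel(): joint speeds.
- robot.current_joint_efforts(): joint torques, N m.
- robot.current_tcp_pos(): TCP position.
- robot.current_eef_rot(): TCP orientation.
- robot.current_contact_force(): force on the tool from outside, world axes, zero at the start.
- robot.current_ft_torque(): the same for the moment, N m.
- robot.current_gripper_width(): opening from 0.0 (shut) to 1.0 (fully open).
- robot.current_finger_force(): force on a finger pad.
Only numpy, scipy, OpenCV 4.12 (cv2) and the standard library are available. Lean on these libraries where they do the work, as an engineer would, in place of code of your own. Each camera call takes 0.05 s, during which the arm holds its last target. There are 200 camera calls.

## Task

Swap the culture jar on the shaker: first turn the shaker's black-knobbed speed lever all the way to its red stop, then lift off the orange-capped jar and stand it in the yellow tray, and stand the blue-capped jar on the platform pad that has come free, centred on the pad's ring. Last, turn the speed lever until it lines up with the green pointer. Set the jars down upright rather than dropping or tipping them, and leave the white-capped jar, the green pointer and everything else on the bench as they are.

Things in the scene. Friction and masses are not known exactly. Their poses are not given: they have to be found in the camera images.
- shaker: Bench shaker, fixed: white and teal housing 260 mm (its x) by 410 mm (its y), 65 mm high. Origin: centre of its underside on the bench; x points to its back, y to its left. On its left half a black rubber platform, 225 by 180 mm, top 85 mm above the bench, with two pads; on its right half a flat light-grey control deck 65 mm above the bench with the lever. Its position and yaw vary.
- pad_front (a point): Centre of the front pad on the platform's top, 85 mm above the bench: a pale ring 70 mm across drawn flat on the black rubber. At the start one pad carries the orange-capped jar and the other the white-capped jar; which is which varies.
- pad_back (a point): Centre of the back pad, as the front pad, 116 mm farther along the shaker's x.
- speed_lever (a joint): Angle of the speed lever, rad: 0 at the red stop (the right-hand end of its sweep), growing clockwise seen from above to 1.74 at the other end. The lever turns level, about an upright hinge; it stays where it is left and takes about 1.5 N at the knob to move.
- lever_knob (a point): On the axis of the lever's upright black knob, 110 mm above the bench (45 mm above the deck), where to grip it: 22 mm across, its top 16 mm above this point. It stands on a level black arm, 11 mm wide, whose top is 19 mm above the deck, at 90 mm from the hinge. The point's x axis runs along the arm from hinge to knob.
- lever_hinge (a point): The lever's (and pointer's) upright hinge axis at the height of the deck, 65 mm above the bench. The axes are the shaker's. With the lever at angle q its arm points from the hinge in the direction (shaker yaw + pi + 0.87 - q) about z; a red post and red tick mark q = 0.
- set_pointer (a joint): Angle of the green set-point pointer, rad, on the same hinge and measured like the lever's: the lever is set when the two angles are the same. Varies from start to start; not to be moved.
- pointer_tip (a point): Green pointer, a low flat tab 22 by 12 mm, 7 mm high over the deck, at 113 mm from the hinge just outside the knob's path, with a thin green line running to the hinge; this point is the middle of the tab. Its x axis runs outward from the hinge.
- finished_jar: Closed straight-sided jar, orange cap (and band below it), frosted pale body 48 mm across, cap 50 mm across from 68 mm up to the top at 85 mm, about 0.16 kg. Origin: centre of its underside, z up. Starts standing on one of the pads.
- fresh_jar: Closed straight-sided jar, blue cap (and band below it), frosted pale body 48 mm across, cap 50 mm across from 68 mm up to the top at 85 mm, about 0.16 kg. Origin: centre of its underside, z up. Starts standing on the bench to the robot's right.
- staying_jar: Closed straight-sided jar, white cap (and band below it), frosted pale body 48 mm across, cap 50 mm across from 68 mm up to the top at 85 mm, about 0.16 kg. Origin: centre of its underside, z up. Stands on the other pad and stays there.
- tray: Shallow yellow tray, fixed, 130 by 130 mm outside, walls 4 mm thick and 20 mm high, inner floor 4 mm above the bench, empty. Origin: centre of its underside. To the robot's right; it and the blue-capped jar may change places.
- beaker: Bystander: glass beaker 64 mm across, 85 mm high. Origin under its centre.
- petri_dish: Bystander: closed culture dish 63 mm across, 17 mm high. Origin under its centre.
- wash_bottle: Bystander: white wash bottle, 56 mm across, 160 mm high, red collar and a spout. Origin under its centre.
- tip_box: Bystander: box of pipette tips 112 by 77 mm, 60 mm high. Origin under its centre.
- marker_pen: Bystander: square-bodied marker 122 mm long, 12 mm high, lying. Origin on its underside.
Things that resemble listed ones, but are neither listed nor needed, are in the scene too. What is shaped like the finished_jar but pink is not meant.

How it is judged (in metres and radians):
On the way, in this order (a step that is already met when the one before it is completed fails the run):
1. the speed lever is at its red stop (value of joint speed_lever below 0.09 rad), for 0.2 s.
2. with the lever at the stop, the orange-capped jar stands released in the yellow tray (value of joint speed_lever below 0.09 rad and x of finished_jar in the frame of tray between -0.06 and 0.06 m and y of finished_jar in the frame of tray between -0.06 and 0.06 m and height (world z) of finished_jar below 0.012 m and angle between finished_jar's own z axis and vertical below 0.15 rad and linear speed of finished_jar below 0.03 m/s and contact force between the fingers and finished_jar below 0.1 N), for 0.2 s.
3. with the lever still at the stop, the blue-capped jar stands released on the free pad (all of step 2 and ((horizontal distance between fresh_jar and pad_front below 0.02 m and z of fresh_jar in the frame of pad_front between -0.008 and 0.008 m) or (horizontal distance between fresh_jar and pad_back below 0.02 m and z of fresh_jar in the frame of pad_back between -0.008 and 0.008 m)) and angle between fresh_jar's own z axis and vertical below 0.15 rad and linear speed of fresh_jar below 0.03 m/s and contact force between the fingers and fresh_jar below 0.1 N), for 0.2 s.
4. the speed lever lines up with the green pointer (angle between the x axis of lever_knob and the x axis of pointer_tip, either way round below 0.1 rad and velocity of joint speed_lever between -0.05 and 0.05 rad/s and x of finished_jar in the frame of tray between -0.06 and 0.06 m and y of finished_jar in the frame of tray between -0.06 and 0.06 m and height (world z) of finished_jar below 0.012 m and angle between each of finished_jar, fresh_jar's own z axis and vertical below 0.15 rad and linear speed of each of finished_jar, fresh_jar below 0.03 m/s and contact force between the fingers and finished_jar below 0.1 N and ((horizontal distance between fresh_jar and pad_front below 0.02 m and z of fresh_jar in the frame of pad_front between -0.008 and 0.008 m) or (horizontal distance between fresh_jar and pad_back below 0.02 m and z of fresh_jar in the frame of pad_back between -0.008 and 0.008 m)) and contact force between the fingers and fresh_jar below 0.1 N), for 0.2 s.
At the end, for the whole second after the job is handed in: Lever within 0.10 rad of the green pointer and still; orange-capped jar upright in the yellow tray; blue-capped jar upright on the freed pad, within 20 mm of its centre; both released and at rest; white-capped jar within 30 mm of its start (all of step 4 and distance of staying_jar from where it was at the start of the episode below 0.03 m); the robot touches nothing.
It fails at once if the white-capped jar or another bystander is shifted more than 30 mm (distance of any of staying_jar, beaker, petri_dish, wash_bottle, tip_box, marker_pen from where it was at the start of the episode above 0.03 m).
It fails at once if the green pointer is shifted more than 10 mm (distance of pointer_tip from where it was at the start of the episode above 0.01 m).
It fails at once if a jar, bottle or beaker is tipped more than 0.7 rad (angle between any of finished_jar, fresh_jar, staying_jar, beaker, wash_bottle's own z axis and vertical above 0.7 rad).
It fails at once if the orange- or blue-capped jar is dropped (faster than 0.7 m/s while not held, as after falling 25 mm) ((linear speed of finished_jar above 0.7 m/s and contact force between the fingers and finished_jar below 0.1 N) or (linear speed of fresh_jar above 0.7 m/s and contact force between the fingers and fresh_jar below 0.1 N)).
It also fails if it takes over 72 s, if anything falls off the work surface, if the arm or the gripper's body presses on something with over 40 N, if the wrist force passes 120 N, or if a joint passes its speed limit or range.

## Working session

There is one attempt and no reset: what is moved stays moved. The work goes in short steps, each a Python script; the robot and the scene stay as the last script left them, time stands still between calls to the robot, and variables do not carry over. Pictures are saved under pics/ and viewed, at most 10 in all, crops included, and the job is handed in when it is done.

```bash
mkdir -p pics
cat > h.py <<'E'
import numpy as np, cv2
from scipy.spatial.transform import Rotation as Rn
from bench import robot
def shot(name,fn):
    d=robot.get_image(name); cv2.imwrite(fn,d["img"]); 
    import pickle; pickle.dump({k:v for k,v in d.items()},open(fn+".pkl","wb")); return d
def cam(d):
    f=192/np.tan(np.radians(d["fovy"])/2)
    o=np.array(d["orientation"]); R=o if o.shape==(3,3) else Rn.from_euler("xyz",o).as_matrix()
    return f,R,np.array(d["eye"])
def px2w(d,u,v,z):
    f,R,e=cam(d); r=R@np.array([(u-d["cx"])/f,(v-d["cy"])/f,1]); return e+r*(z-e[2])/r[2]
def w2px(d,p):
    f,R,e=cam(d); c=R.T@(np.array(p)-e); return np.array([d["cx"]+f*c[0]/c[2],d["cy"]+f*c[1]/c[2]])
E
python3 - <<'E'
from h import *
for n in ("top","scene"):
    d=shot(n,f"pics/{n}0.png"); print(n,d["fovy"],d["cx"],d["cy"],d["eye"],d["orientation"])
a=cv2.imread("pics/top0.png"); cv2.imwrite("pics/top0b.png",cv2.resize(a,(800,600),interpolation=cv2.INTER_CUBIC))
print(robot.current_t(),robot.current_eef_rot())
E
```

```text
top 55.89262764554191 260.1848569487766 191.07136433211616 [ 496.11024971    5.56928632 1367.99148988] [-3.07026491 -0.01109175 -1.5546641 ]
scene 42.155810518114784 255.638172953312 185.50915936866096 [1200.39236157 -870.05488595 1092.2474001 ] [-2.34194607e+00  1.45187829e-03  6.22162710e-01]
0.1 [-3.14006118e+00 -2.98198755e-04  2.87377736e+00]
```

View pics/top0b.png

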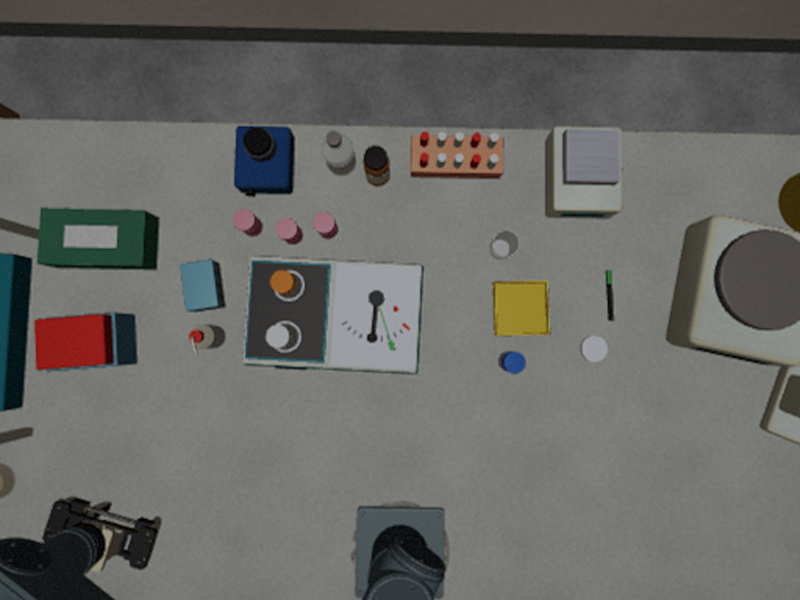

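View pics/scene0.png

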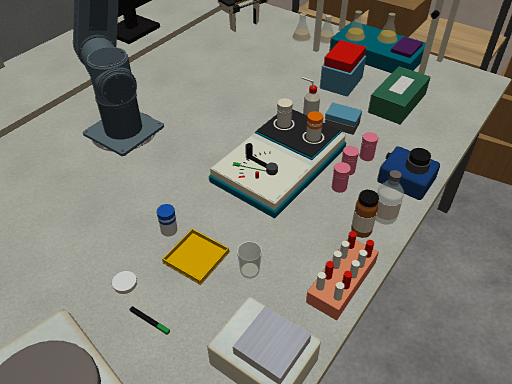

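Run:
```python
import cv2
a=cv2.imread("pics/top0.png")
cv2.imwrite("pics/c1.png",cv2.resize(a[155:247,150:275],None,fx=6,fy=6,interpolation=cv2.INTER_CUBIC))
cv2.imwrite("pics/c2.png",cv2.resize(a[170:245,300:400],None,fx=6,fy=6,interpolation=cv2.INTER_CUBIC))
```

```text
(no output)
```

View pics/c1.png

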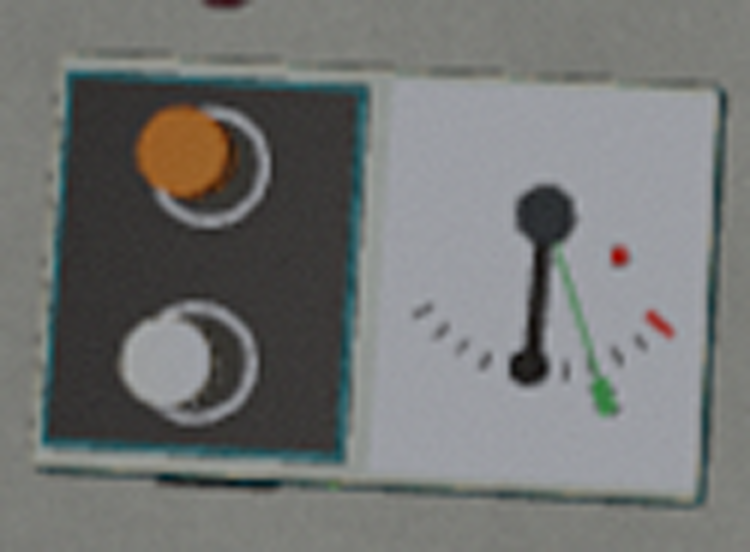

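View pics/c2.png

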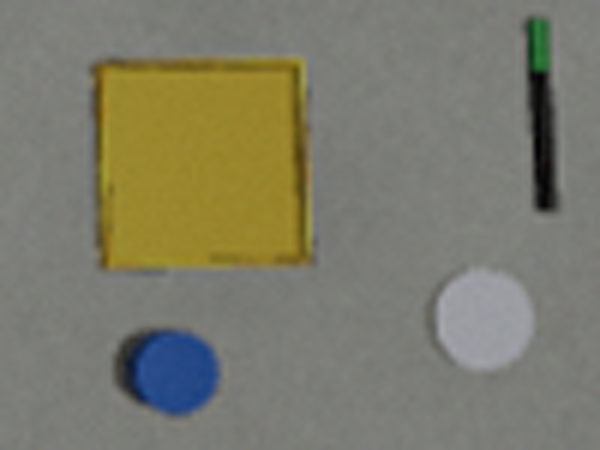

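The pictures show the orange jar on the back pad at crop c1 (183,152) and the white one on the front pad (165,362). The knob is at (528,367), the hub at (546,216), and the green tab at (604,394). In c2 the blue cap is at (175,372) and the tray centre is near (204,164).

Run:
```python
from h import *
import pickle
d=pickle.load(open("pics/top0.png.pkl","rb")); s=pickle.load(open("pics/scene0.png.pkl","rb"))
P=lambda u,v,z,x0,y0: px2w(d,(u+.5)/6-.5+x0,(v+.5)/6-.5+y0,z)
pts=dict(ringB=P(209,166,85,150,155),ringF=P(196,363,85,150,155),orange=P(183,152,170,150,155),white=P(165,362,170,150,155),
hub65=P(546,216,65,150,155),hub100=P(546,216,100,150,155),knob=P(528,367,126,150,155),tip=P(604,394,72,150,155),tickin=P(650,314,65,150,155),tickout=P(671,334,65,150,155),
linehub=P(556,245,66,150,155),blue=P(175,372,85,300,170),
deckBR=P(722,90,65,150,155),deckFR=P(705,500,65,150,155),platBL=P(68,72,85,150,155),platFL=P(45,442,85,150,155),platBR=P(368,88,85,150,155),platFR=P(345,462,85,150,155))
for i,(u,v) in enumerate([(97,63),(305,60),(312,265),(101,269)]): pts[f"tray{i}"]=P(u,v,20,300,170)
for k,v in pts.items(): print(k,v.round(1),w2px(s,v).round(0), round(float(np.hypot(*v[:2]))))
E=pts["ringB"]-pts["ringF"]; print("pad dist",np.linalg.norm(E),"yaw",np.arctan2(E[1],E[0]))
```

```text
ringB [614.9 262.4  85. ] [313. 137.] 669
ringF [498.4 266.5  85. ] [284. 123.] 565
orange [614.5 260.  170. ] [315. 116.] 667
white [498.5 266.2 170. ] [285. 102.] 565
hub65 [590.   63.4  65. ] [272. 172.] 593
hub100 [587.5  61.8 100. ] [271. 164.] 591
knob [499.1  69.2 126. ] [249. 145.] 504
tip [484.   26.5  72. ] [237. 164.] 485
tickin [ 5.321e+02 -1.000e-01  6.500e+01] [244. 176.] 532
tickout [520.4 -12.9  65. ] [239. 177.] 521
linehub [572.6  57.   66. ] [266. 171.] 575
blue [ 448.6 -251.7   85. ] [166. 210.] 514
deckBR [668.1 -41.4  65. ] [274. 203.] 669
deckFR [421.9 -34.8  65. ] [209. 168.] 423
platBL [669.4 347.7  85. ] [341. 130.] 754
platFL [450.8 353.3  85. ] [286. 106.] 573
platBR [663.  169.7  85. ] [311. 158.] 684
platFR [441.9 177.4  85. ] [254. 131.] 476
tray0 [ 637.5 -215.4   20. ] [228. 247.] 673
tray1 [ 641.6 -345.8   20. ] [199. 280.] 729
tray2 [ 513.7 -349.9   20. ] [161. 258.] 622
tray3 [ 509.1 -218.6   20. ] [192. 227.] 554
pad dist 116.52448103056226 yaw -0.03449414494677001
```

```bash
cat >> h.py <<'E'
H=np.array([590.,63.]); YAW=-0.033; pi=np.pi
def knob(q,z):
    a=YAW+pi+0.87-q; return [H[0]+90*np.cos(a),H[1]+90*np.sin(a),z],[pi,0,a-pi]
def lever(q0,q1,n=6):
    p,o=knob(q0,200); robot.move_ptp(p,o)
    robot.move_linear(knob(q0,92)[0],speed=120,f_stop=8) and print("touched!",robot.current_tcp_pos())
    robot.move_gripper(0.0); print("width",robot.current_gripper_width())
    for q in np.linspace(q0,q1,n+1)[1:]:
        p,o=knob(q,92); st=robot.move_linear(p,o,speed=60,f_stop=12)
        if st: print("stop at q",q); break
    print("F",np.round(robot.current_contact_force(),1),robot.current_tcp_pos())
    robot.move_gripper(0.6); robot.move_linear(knob(q,200)[0],speed=150)
    print("t",robot.current_t())
E
python3 - <<'E'
from h import *
lever(0.903,0.0)
p=robot.current_tcp_pos()
robot.move_ptp([450,-120,330],[pi,0,0])
d=shot("top","pics/t1.png"); shot("scene","pics/s1.png")
cv2.imwrite("pics/t1c.png",cv2.resize(d["img"][155:247,150:275],None,fx=6,fy=6,interpolation=cv2.INTER_CUBIC))
E
```

```text
width 0.23197791233590973
F [ 3.1  3.9 -3. ] [529.42098473  -2.64761343  91.98304361]
t 8.2167
```

View pics/t1c.png

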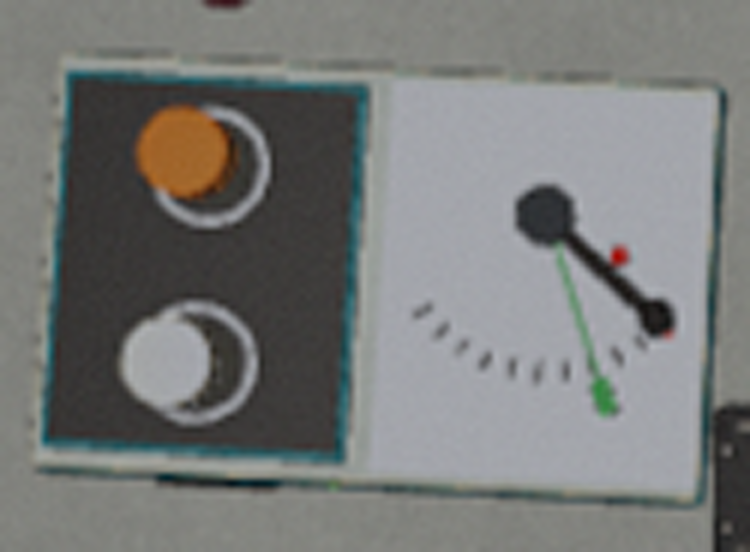

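The lever arm lies against the red post, with the knob at crop (657,317) over the red tick. I'll compute its angle first, then move the orange jar.

```bash
cat >> h.py <<'E'
def leverq(d,u,v):
    k=px2w(d,(u+.5)/6-.5+150,(v+.5)/6-.5+155,126)[:2]-H
    return YAW+0.87-np.arctan2(-k[1],-k[0]), np.hypot(*k)
def pick(x,y,zb,o=[pi,0,0],zs=250):
    robot.move_gripper(1.0); robot.move_ptp([x,y,zs],o)
    if robot.move_linear([x,y,zb+26],speed=130,f_stop=10): print("touched",robot.current_tcp_pos())
    robot.move_gripper(0.0); print("width mm",93*robot.current_gripper_width(),robot.current_finger_force())
    robot.move_linear([x,y,zs],speed=130)
def place(x,y,zb,o=[pi,0,0],zs=250):
    robot.move_ptp([x,y,zs],o); robot.move_linear([x,y,zb+26+12],speed=130)
    r=robot.move_linear([x,y,zb+26-3],speed=20,f_stop=3); print("landed",r,robot.current_tcp_pos(),"width",93*robot.current_gripper_width())
    robot.move_gripper(0.85); robot.sleep(0.2); robot.move_linear([x,y,zs],speed=150); print("t",robot.current_t())
E
python3 - <<'E'
from h import *
import pickle
q,r=leverq(pickle.load(open("pics/t1.png.pkl","rb")),657,317); print("lever q,r",q,r)
if q<0.09:
    pick(614.6,261.5,85)
    place(575.5,-282.4,4)
    robot.move_ptp([400,-100,300],[pi,0,0])
    d=shot("top","pics/t2.png"); shot("scene","pics/s2.png")
    cv2.imwrite("pics/t2c.png",cv2.resize(d["img"][150:250,130:400],(800,296),interpolation=cv2.INTER_CUBIC))
E
```

```text
lever q,r 0.0070310217080891135 90.66545647637612
width mm 49.748311594556824 29.999981224536896
landed True [ 575.29682528 -282.01713945   29.74551613] width 49.47534996486306
t 21.4667
```

View pics/t2c.png

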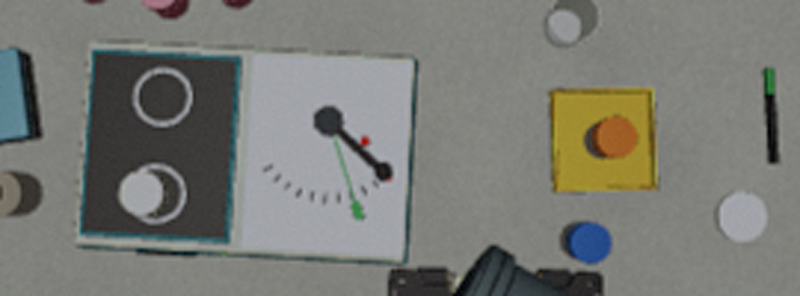

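The orange jar stands in the tray at crop (613,137), and the back pad's ring is free at (163,97), matching the earlier measurement. Next is the blue jar.

Run:
```python
from h import *
pick(448.6,-251.7,0)
place(614.8,262.2,85)
robot.move_ptp([400,-100,300],[pi,0,0])
d=shot("top","pics/t3.png"); shot("scene","pics/s3.png")
cv2.imwrite("pics/t3c.png",cv2.resize(d["img"][155:247,150:275],None,fx=6,fy=6,interpolation=cv2.INTER_CUBIC))
```

```text
width mm 49.02026588328027 29.999942779541016
landed True [614.64535418 261.88389245 110.85039071] width 49.274810685917686
t 33.925
```

View pics/t3c.png

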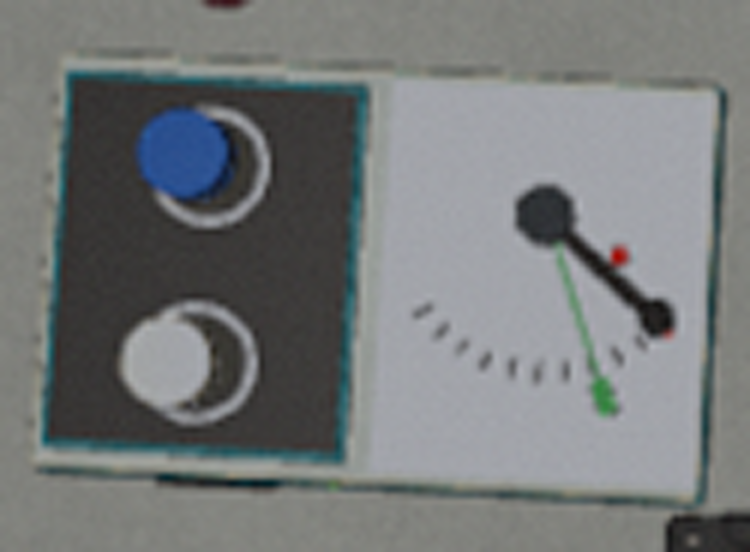

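The blue jar sits where the orange one stood, at crop (183,153), and the lever is still at its stop. I'll now set the lever to the pointer.

Run:
```python
from h import *
robot.move_gripper(0.6)
lever(0.007,0.505,4)
robot.move_ptp([400,-100,300],[pi,0,0])
d=shot("top","pics/t4.png"); shot("scene","pics/s4.png")
cv2.imwrite("pics/t4c.png",cv2.resize(d["img"][155:247,150:275],None,fx=6,fy=6,interpolation=cv2.INTER_CUBIC))
```

```text
width 0.230401454231525
F [-5.4  0.7  5. ] [504.54067522  33.55198834  92.03533267]
t 41.625
```

View pics/t4c.png

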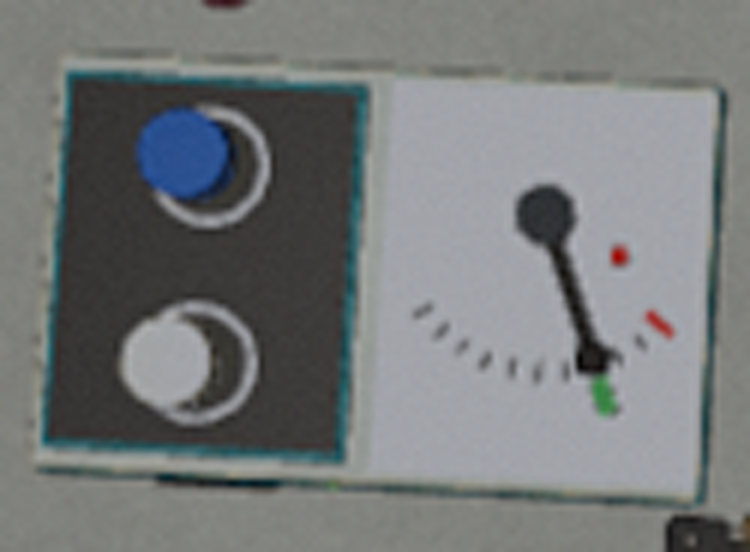

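View pics/s4.png

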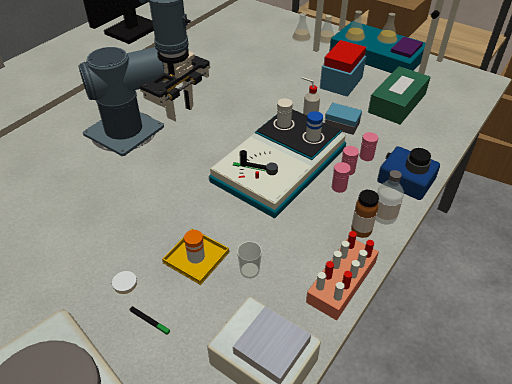

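The knob is at crop (592,358), in line with the green tab at (604,394), and both jars stand upright. I'll check the number and hand in.

Run:
```python
from h import *
import pickle
q,r=leverq(pickle.load(open("pics/t4.png.pkl","rb")),592,358); print(q,r)
if abs(q-0.505)<0.05: print(robot.hand_in())
```

```text
0.49628145522478445 90.37071314350842
the job is handed in; nothing more can be done
None
```

The job is handed in: the orange jar stands in the yellow tray, the blue jar is on the freed back pad, and the lever measures 0.496 rad against 0.505 for the green pointer; I saw no bystander moved, and the judge's verdict was not returned.

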